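# Third hand at the damper fixture

## Robot

A 6-joint arm with a two-finger parallel gripper is mounted at the origin on the work surface. World frame = base frame: x ahead of the robot, y to its left, z up, the work surface at z = 0. Lengths are in m, angles in rad, forces in N, time in s.
With the tool pointing down it reaches from about 0.3 to 0.875 m from the base axis. Payload 6.4 kg.
Tool frame: the origin (TCP) lies between the finger pads; the fingertips stand 8 mm ahead of it and the grasp point (between the pads) lies 11 mm behind it; z points along the fingers, y is the line along which they close (so a half turn about z gives the same grasp; the last joint's range is limited). The gripper opens to 88 mm and grips with 3 to 60 N. Pads are 18 mm wide; open, the fingers measure 123 mm over their backs; the gripper's body (75 mm by 187 mm) begins 45 mm behind the grasp point.
Start: joints at [0.973, 0.181, 1.607, -0, 1.354, -0.206], TCP at [0.22, 0.531, 0.247] pointing down, gripper open.
Joint ranges: [-2.99, 2.99], [-0.89, 2.07], [0.3, 2.58], [-1.14, 4.28], [0, 2.63], [-3.12, 3.12]. Speed limits (rad/s): [2.57, 2.57, 3.01, 3.14, 3.14, 3.14].

## Interface

Orientations are given as a unit quaternion [x, y, z, w].
In Python, from plant import manip gives the robot as it stands. The module is installed in compiled form; this text tells all that it offers.
- The arm moves only by the tool play_rows, never from a script. Its argument "deltas" is a list of rows, each an object with "delta_rot": the turn, a rotation vector about the world's x, y, z in rad, a list of three; "offset": the shift along the world's x, y, z in cm, a list of three; "jaw": the closure, from -1 (fully open) to 1 (shut). In form: [{"delta_rot": [rx, ry, rz], "offset": [tx, ty, tz], "jaw": jaw}, ...]. A call has 1 to 8 rows; each row is the pose to reach, as a shift and turn from the pose commanded when the call began; what a row does not reach only later rows make up. A row lasts 1/10 s, in which the tool goes at most 50 mm and 8.59 degrees, less where a joint would pass 70% of its speed; a pose out of reach is approached as far as the arm can. A call with a gripper value outside its range is refused whole. The fingers move at their own pace and stop on an object; "newtons" is the grip in N (left out, the last holds). Time passes only in rows, so rows that repeat a pose let the fingers close. It gives the time, the measured TCP pose, the force, the opening and the grip force at its end, in the units of the state.
- manip.observe(): the state, without advancing time (a new reading comes with each control period).
- manip.read_camera(name): name is "side" or "top" or "wrist"; returns the picture (384x512x3 uint8, red, green, blue); there is no depth.
- manip.camera_info(name): a dict with "intrinsics" (3x3 intrinsics, pixels), "pose" (4x4, takes a point from camera to world coordinates); the wrist camera has in their place "mount" (4x4, takes a point from camera to tool coordinates, whose origin is the TCP and whose axes are the flange's). Camera axes: x right, y down, z forward; pixel columns grow to the right and rows downward; lengths in m; the calibration is good to about 2 mm. A picture is of the moment at which its call begins: read the wrist's pose just before it. camera_info takes no time and is no camera call.
- manip.close_job(): hands the job in; it is judged then, once.
Trained networks look in the newest picture that a camera, given by its name, has taken for a name from the list of things; names that differ only in an ending like _2 or _b are one class to them, and where a whole thing is asked for, a point or a joint stands for the part that bears it (a point fixed in the world has none). Each returns a list of dicts, best first, with "p" (0 to 1); they miss things now and then, are a little off and sometimes report something else, mostly with a low value. They report only what shows in the picture. A call takes as long as a camera call. They do not tell look-alikes from the thing itself.
- manip.look_for(camera, query): "centre" ([column, row] in pixels, amid what is visible of it).
- manip.pinpoint(camera, query): "centre" ([column, row] in pixels: a listed point, or the origin of a listed thing).
The state is a dict: "t": time; "joint_pos": joint angles; "joint_velocities": joint speeds; "joint_efforts": joint torques, N m; "ee_pos": TCP position; "tcp_rot": TCP orientation; "force": force on the tool from outside, world axes, zero at the start; "moment": the same for the moment, N m; "width": finger opening in m; "finger_force": force on a finger pad.
Only numpy, scipy, OpenCV 4.12 (cv2) and the standard library are available. Lean on these libraries where they do the work, as an engineer would, in place of code of your own. Each camera call takes 0.05 s, during which the arm holds its last target. There are 200 camera calls.

## Task

The steel plate lies cocked in the nest of the blue assembly fixture: press its raised end down until it sits level. Then stand the damper block on the plate, long side along the fixture and centred across it, and push its end squarely against the orange sprung stop until the stop is about halfway into its travel (white pointer at the middle of the green zone, about 8 N), never driving it all the way in. Finish while still holding the block there with that steady push, so that a colleague can drive the screws; leave the red bin, screwdriver, jar and spare bush alone.

Things in the scene. Friction and masses are not known exactly. Their poses are not given: they have to be found in the camera images.
- fixture: Blue base fixed to the bench, 120 (x) x 210 (y) x 12 mm, from y = -80 to +130. Origin on the bench under the nest's centre; z up, y along it to the stop, x across. Nest centred on the origin: 77 (x) x 115 (y) mm, floor at z = 12, in a dark rim 12 mm wide, top at z = 16. Grey spring housing at y = 90 to 126, 80 mm wide, top at z = 58.
- press_lane (a point): Point on the fixture above the nest's centre, at z = 18 in the fixture, the height of the plate's top once it sits level; axes as the fixture's.
- stop (a joint): Travel of the orange sprung stop in m: 0 = out (at rest), 0.020 = all the way in (hard end). It slides along the fixture's +y against a spring of 0.8 N per mm that starts from zero force, so 8 N at the halfway 0.010.
- stop_face (a point): Middle of the stop's flat face, which looks to the fixture's -y; moves with the stop. Face 44 mm wide (fixture x), from z = 24 to 54 mm above the bench; with the stop out it lies at the fixture's y = +40 mm. The white pointer at the stop's +x side is centred 5 mm beyond the face.
- scale_mid (a point): Middle of the green zone of the small fixed scale beside the stop, on its top face, 48 mm above the bench, at the fixture's x = +50, y = +55 mm. The scale is 12 mm wide and runs along y: 6 mm red, 8 mm green, 6 mm red. The stop's white pointer moves over it, and stands at this point at half travel.
- pin_top (a point): Top of the brass lift-out pin, 10 mm across, under the plate's raised end at the fixture's x = 0, y = -42 mm. It goes straight down with a stiff friction of about 5 N and stays where it is pushed, flush with the nest floor when fully down.
- plate: Loose steel plate, 70 (x) x 110 (y) x 6 mm, 0.36 kg, origin at the centre of its underside, axes along the fixture's. It lies in the nest, its -y end (away from the stop) propped up 10 to 15 mm by a brass pin beneath. Pressed right down there, it lies flat on the nest floor, its top 18 mm above the bench.
- block: Loose aluminium damper block, 70 (x) x 40 (y) x 34 (z) mm, with a black rubber bush, 28 mm across, standing 8 mm out of its top; about 0.3 kg. Origin at the centre of its underside, z up, x along its length; both ends are alike, either may meet the stop. Starts on the bench at the robot's right; grip it across its 40 mm width.
- reject_bin: Red open bin 150 (x) x 120 (y) x 70 mm, origin under its centre; leave alone.
- screwdriver: Screwdriver lying on the bench beyond the fixture, x along it towards its tip, about 200 mm long; leave alone.
- grease_jar: White jar with a yellow cap, 56 mm across, 70 mm tall, origin under its centre; leave alone.
- spare_bush: Black rubber ring, 36 mm across, 22 mm tall, origin under its centre; leave alone.
Things that resemble listed ones, but are neither listed nor needed, are in the scene too. What is meant by the plate is not brown, and is the larger of those in its own colour.

How it is judged:
On the way, in this order (a step that is already met when the one before it is completed fails the run):
1. the plate is pressed down and sits level in the nest (angle between plate's own z axis and vertical below 0.025 rad and z of plate in the frame of fixture below 0.0145 m), for 0.2 s.
2. the block stands on the plate and is pressed against the stop with about 8 N (z of block in the frame of fixture between 0.0155 and 0.021 m and angle between block's own z axis and vertical below 0.05 rad and x of block in the frame of fixture between -0.006 and 0.006 m and angle between the x axis of block and the y axis of fixture, either way round below 0.08 rad and contact force between block and stop between 4.5 and 11.5 N), for 0.2 s.
At the end, for the whole second after the job is handed in: Last second: plate level (0.025 rad, under 2.5 mm off the nest floor); block upright on the plate (0.05 rad, underside 15.5 to 21 mm up), within 6 mm of the fixture's midline and 0.08 rad along it, at rest, touched by the robot and pressing the stop with 4.5 to 11.5 N (all of step 1 and all of step 2 and contact force between any of the fingers, the arm and block above 2 N and linear speed of block below 0.01 m/s and velocity of joint stop between -0.01 and 0.01 m/s); the arm keeps its last pose, push and grip.
It fails at once if the sprung stop is driven to the end of its travel (value of joint stop above 0.0185 m).
It fails at once if a bystander is moved more than 2 cm (distance of any of reject_bin, screwdriver, grease_jar, spare_bush from where it was at the start of the episode above 0.02 m).
It also fails if it takes over 43 s, if anything falls off the work surface, if the arm or the gripper's body presses on something with over 40 N, if the wrist force passes 120 N, or if a joint passes its speed limit or range.

## Working session

There is one attempt and no reset: what is moved stays moved. The work goes in short steps, Python scripts to look and compute and a tool call to move; the robot and the scene stay as the last step left them, time stands still between calls to the robot, and variables do not carry over. Pictures are saved under pics/ and viewed, at most 10 in all, crops included, and the job is handed in when it is done.

Besides the shell and the picture viewer there is one more tool, called as name(argument=value, ...), one argument or row to a line, values as JSON. play_rows: Moves the arm, as the interface text tells. Its arguments: {"type":"object","properties":{"deltas":{"type":"array"},"newtons":{"type":"number"}},"required":["deltas"]}

```bash
mkdir -p pics; cat > h.py <<'E'
import numpy as np, cv2
from plant import manip
from scipy.spatial.transform import Rotation as R
def cam(n):
    i=manip.camera_info(n);K=np.array(i['intrinsics'])
    if 'pose' in i: T=np.array(i['pose'])
    else:
        s=manip.observe();B=np.eye(4);B[:3,:3]=R.from_quat(s['tcp_rot']).as_matrix();B[:3,3]=s['ee_pos'];T=B@np.array(i['mount'])
    return K,T
def ray(K,T,px,z):
    d=T[:3,:3]@np.linalg.inv(K)@np.array([px[0],px[1],1.]);o=T[:3,3]
    return o+d*(z-o[2])/d[2]
def proj(K,T,p):
    q=np.linalg.inv(T)@np.append(p,1);u=K@q[:3];return u[:2]/u[2]
def snap(n,f):
    im=manip.read_camera(n);cv2.imwrite('pics/'+f,im[:,:,::-1]);return im
E
python3 - <<'E'
from h import *
np.set_printoptions(precision=3,suppress=True)
a=snap('top','a.png')
K,T=cam('top')
for q,z in [('press_lane',.018),('stop_face',.039),('scale_mid',.048),('pin_top',.025),('plate',.015),('block',0),('fixture',0)]:
    for r in manip.pinpoint('top',q)[:3]: print(q,round(r['p'],2),np.round(r['centre'],1),ray(K,T,r['centre'],z))
b=snap('side','b.png')
cv2.imwrite('pics/ab.png',cv2.resize(np.hstack([a,b])[:,:,::-1],(800,300)))
print(T)
print(manip.observe())
E
```

```text
press_lane 0.58 [207.1 203.6] [0.569 0.02  0.018]
stop_face 0.5 [187.9 203.2] [0.569 0.064 0.039]
scale_mid 0.55 [177.4 187.2] [0.607 0.088 0.048]
plate 0.73 [106.5 217.7] [0.539 0.267 0.015]
plate 0.72 [208.7 199.9] [0.578 0.016 0.015]
plate 0.6 [221.3 276.2] [ 0.393 -0.013  0.015]
block 0.71 [310.3 214. ] [ 0.54  -0.234  0.   ]
fixture 0.67 [208.3 201.5] [0.576 0.019 0.   ]
[[-0.017 -0.991  0.134  0.451]
 [-1.     0.017 -0.004 -0.103]
 [ 0.002 -0.134 -0.991  1.181]
 [ 0.     0.     0.     1.   ]]
{'t': 0.45, 'joint_pos': array([ 0.973,  0.181,  1.607, -0.   ,  1.354, -0.206]), 'joint_velocities': array([-0.002, -0.001, -0.002, -0.002,  0.   ,  0.001]), 'joint_efforts': array([ -0.001, -43.338, -34.178,   0.07 ,   0.033,  -0.   ]), 'ee_pos': array([0.22 , 0.531, 0.247]), 'tcp_rot': array([ 0.195,  0.981, -0.   , -0.   ]), 'force': array([-0.453, -0.649,  1.036]), 'moment': array([-0.028, -0.062, -0.053]), 'finger_force': 0.0, 'width': 0.08819512715750938}
```

View pics/a.png

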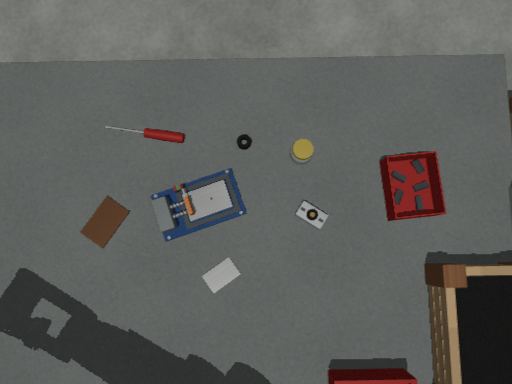

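View pics/b.png

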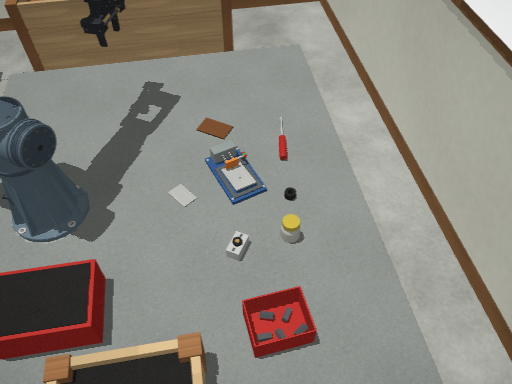

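The top view shows the fixture around (198,205) with the stop toward image-left and slightly down, the plate in its nest at (208,200) and the block at (312,214). The loose light plate at (221,276) and the brown one are look-alikes. Next I'll fit the fixture and block outlines.

```bash
python3 - <<'E'
from h import *
np.set_printoptions(precision=4,suppress=True)
im=cv2.imread('pics/a.png');K,T=cam('top')
hsv=cv2.cvtColor(im,cv2.COLOR_BGR2HSV)
m=((hsv[...,0]>98)&(hsv[...,0]<125)&(hsv[...,1]>110)&(hsv[...,2]>50)).astype(np.uint8)
m[:160]=0;m[250:]=0;m[:,:140]=0;m[:,255:]=0
P=cv2.findNonZero(m)[:,0]
def rect(pts,z):
    W=np.array([ray(K,T,p,z)[:2] for p in pts]).astype(np.float32)*1000
    r=cv2.minAreaRect(W);print(r,cv2.boxPoints(r));return r
rect(P,.012)
g=im[180:250,285:340].min(2);b=(g>140).astype(np.uint8)
print(b.sum());Q=cv2.findNonZero(b)[:,0]+[285,180]
rect(Q,.034)
c=manip.camera_info('wrist');print(np.array(c['mount']),c['intrinsics'])
E
```

```text
((569.5126342773438, 42.65428924560547), (120.1082763671875, 209.23388671875), 18.421016693115234) [[479.477  122.9337]
 [545.5943 -75.579 ]
 [659.5483 -37.6252]
 [593.431  160.8876]]
267
((536.8445434570312, -233.37521362304688), (66.84909057617188, 37.61076354980469), 56.7993278503418) [[ 502.8066 -251.0461]
 [ 534.2777 -271.6408]
 [ 570.8824 -215.7043]
 [ 539.4114 -195.1096]]
[[-0.0004 -0.9669 -0.2553  0.0649]
 [ 1.     -0.0005  0.0002  0.0009]
 [-0.0003 -0.2553  0.9669 -0.1384]
 [ 0.      0.      0.      1.    ]] [[280.6908   0.     250.4148]
 [  0.     280.6908 194.0574]
 [  0.       0.       1.    ]]
```

play_rows(
  deltas=[
    {"delta_rot": [0, 0, -0.1], "offset": [2.7, -4, 0], "jaw": 1},
    {"delta_rot": [0, 0, -0.2], "offset": [5.4, -8, 0], "jaw": 1},
    {"delta_rot": [0, 0, -0.3], "offset": [8, -12, 0], "jaw": 1},
    {"delta_rot": [0, 0, -0.4], "offset": [10.7, -16, 0], "jaw": 1},
    {"delta_rot": [0, 0, -0.5], "offset": [13.4, -20, 0], "jaw": 1},
    {"delta_rot": [0, 0, -0.6], "offset": [16, -24, 0], "jaw": 1},
    {"delta_rot": [0, 0, -0.7], "offset": [18.7, -28, 0], "jaw": 1},
    {"delta_rot": [0, 0, -0.857], "offset": [21.4, -32, 0], "jaw": 1},
  ],
  newtons=10,
)

```text
t: 1.25
ee_pos: [0.4344, 0.2097, 0.2471]
tcp_rot: [0.584, 0.812, 0.0, 0.0]
force: [1.1, 0.9, 0.4]
width: 0.0263
finger_force: 0.0
```

play_rows(
  deltas=[
    {"delta_rot": [0, 0, 0], "offset": [2.7, -4, -1], "jaw": 1},
    {"delta_rot": [0, 0, 0], "offset": [5.4, -8, -3], "jaw": 1},
    {"delta_rot": [0, 0, 0], "offset": [8, -12, -5], "jaw": 1},
    {"delta_rot": [0, 0, 0], "offset": [10.7, -16, -7], "jaw": 1},
    {"delta_rot": [0, 0, 0], "offset": [13.4, -20, -9], "jaw": 1},
    {"delta_rot": [0, 0, 0], "offset": [15.7, -23.2, -10], "jaw": 1},
    {"delta_rot": [0, 0, 0], "offset": [15.7, -23.2, -10], "jaw": 1},
    {"delta_rot": [0, 0, 0], "offset": [15.7, -23.2, -10], "jaw": 1},
  ],
)

```text
t: 2.05
ee_pos: [0.5903, -0.0213, 0.1458]
tcp_rot: [0.583, 0.813, -0.0, -0.001]
force: [-0.5, 0.7, -0.9]
width: 0.0006
finger_force: 0.0
```

```bash
python3 - <<'E'
from h import *
np.set_printoptions(precision=4,suppress=True)
K,T=cam('wrist');a=snap('wrist','c.png');s=manip.observe()
th=np.radians(18.42);X=np.array([np.cos(th),np.sin(th),0]);Y=np.array([-np.sin(th),np.cos(th),0]);O=np.array([.5774,.0189,0])
for q,p in [('press_lane',(0,0,.018)),('stop_face',(0,.04,.039)),('scale_mid',(.05,.055,.048)),('fixture',(0,0,0))]:
    w=O+X*p[0]+Y*p[1]+[0,0,p[2]]
    print(q,'expected',w,proj(K,T,w))
    for r in manip.pinpoint('wrist',q)[:2]: print('  ',round(r['p'],2),np.round(r['centre'],1),ray(K,T,r['centre'],p[2]))
v=a[:,:,::-1].copy()
for p in [(-60,-80,12),(60,-80,12),(60,130,12),(-60,130,12),(-38.5,-57.5,16),(38.5,-57.5,16),(50,55,48),(-22,40,54),(22,40,54)]:
    w=O+(X*p[0]+Y*p[1]+np.array([0,0,p[2]]))/1000
    cv2.drawMarker(v,tuple(int(round(c)) for c in proj(K,T,w)),(255,0,255),0,8)
cv2.imwrite('pics/d.png',cv2.resize(v,(800,600)))
print(s['t'],s['ee_pos'],s['tcp_rot'],s['force'],s['width'])
E
```

```text
press_lane expected [0.5774 0.0189 0.018 ] [250.3413 146.0189]
stop_face expected [0.5648 0.0569 0.039 ] [250.5602  99.552 ]
   0.89 [252.3  97. ] [0.5655 0.0592 0.039 ]
scale_mid expected [0.6075 0.0869 0.048 ] [314.2839  78.9637]
   0.78 [315.1  72.6] [0.6063 0.0914 0.048 ]
fixture expected [0.5774 0.0189 0.    ] [250.3536 144.4355]
2.1 [ 0.5902 -0.0203  0.1465] [ 0.582   0.8132 -0.     -0.0005] [ 0.1215  0.083  -0.7819] 0.0004897077843256822
```

View pics/d.png

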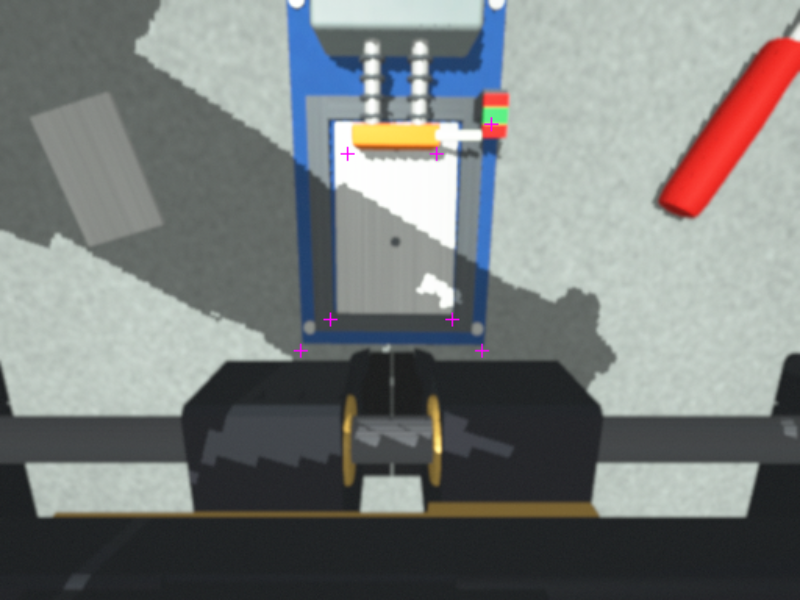

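The wrist view shows the fixture, with its near edge at (302–484, 343) and the stop's orange top at (353–440, 148). The overlay sits about 2–3 mm toward −y, so I'll take the fixture origin between the two estimates. Next I'll descend onto the raised end.

play_rows(
  deltas=[
    {"delta_rot": [0, 0, 0], "offset": [0, 0.1, -3], "jaw": 1},
    {"delta_rot": [0, 0, 0], "offset": [0, 0.1, -6], "jaw": 1},
    {"delta_rot": [0, 0, 0], "offset": [0, 0.1, -9], "jaw": 1},
    {"delta_rot": [0, 0, 0], "offset": [0, 0.1, -10], "jaw": 1},
    {"delta_rot": [0, 0, 0], "offset": [0, 0.1, -10.5], "jaw": 1},
    {"delta_rot": [0, 0, 0], "offset": [0, 0.1, -11], "jaw": 1},
  ],
)

```text
t: 2.9
ee_pos: [0.5916, -0.0194, 0.0379]
tcp_rot: [0.581, 0.814, 0.0, 0.001]
force: [0.6, -0.7, 1.0]
width: 0.0005
finger_force: 0.2
```

play_rows(
  deltas=[
    {"delta_rot": [0, 0, 0], "offset": [0, 0, -0.3], "jaw": 1},
    {"delta_rot": [0, 0, 0], "offset": [0, 0, -0.5], "jaw": 1},
    {"delta_rot": [0, 0, 0], "offset": [0, 0, -0.7], "jaw": 1},
    {"delta_rot": [0, 0, 0], "offset": [0, 0, -0.8], "jaw": 1},
    {"delta_rot": [0, 0, 0], "offset": [0, 0, -0.9], "jaw": 1},
  ],
)

```text
t: 3.4
ee_pos: [0.5915, -0.0199, 0.0284]
tcp_rot: [0.582, 0.813, 0.0, 0.001]
force: [2.3, -0.8, 1.9]
width: 0.0005
finger_force: 1.3
```

play_rows(
  deltas=[
    {"delta_rot": [0, 0, 0], "offset": [0, 0, -0.1], "jaw": 1},
    {"delta_rot": [0, 0, 0], "offset": [0, 0, -0.2], "jaw": 1},
    {"delta_rot": [0, 0, 0], "offset": [0, 0, -0.2], "jaw": 1},
  ],
)

```text
t: 3.7
ee_pos: [0.591, -0.0197, 0.0264]
tcp_rot: [0.582, 0.813, 0.0, 0.0]
force: [-0.2, -0.6, 7.1]
width: 0.0004
finger_force: 3.6
```

play_rows(
  deltas=[
    {"delta_rot": [0, 0, 0], "offset": [0, 0, -0.1], "jaw": 1},
    {"delta_rot": [0, 0, 0], "offset": [0, 0, -0.2], "jaw": 1},
    {"delta_rot": [0, 0, 0], "offset": [0, 0, -0.2], "jaw": 1},
  ],
)

```text
t: 4.0
ee_pos: [0.5911, -0.0198, 0.0264]
tcp_rot: [0.582, 0.813, -0.0, 0.0]
force: [-7.3, 1.2, 24.0]
width: 0.0001
finger_force: 11.9
```

The plate bottomed with the fingertips at 18.4 mm and 24 N. I'll lift and go to a viewing pose near the block.

play_rows(
  deltas=[
    {"delta_rot": [0, 0, 0], "offset": [0, 0, 4], "jaw": 1},
    {"delta_rot": [0, 0, 0], "offset": [0, 0, 8.5], "jaw": 1},
    {"delta_rot": [0, 0, -0.1], "offset": [-1.4, -4, 12.4], "jaw": -1},
    {"delta_rot": [0, 0, -0.24], "offset": [-2.8, -8.7, 12.4], "jaw": -1},
    {"delta_rot": [0, 0, -0.38], "offset": [-4.2, -13.2, 12.4], "jaw": -1},
    {"delta_rot": [0, 0, -0.52], "offset": [-5.6, -17.6, 12.4], "jaw": -1},
    {"delta_rot": [0, 0, -0.66], "offset": [-7, -22, 12.4], "jaw": -1},
    {"delta_rot": [0, 0, -0.8], "offset": [-8.7, -26.4, 12.4], "jaw": -1},
  ],
)

```text
t: 4.8
ee_pos: [0.5022, -0.2846, 0.147]
tcp_rot: [0.854, 0.52, -0.0, -0.001]
force: [0.6, 0.4, -0.3]
width: 0.0464
finger_force: 0.0
```

play_rows(
  deltas=[
    {"delta_rot": [0, 0, -0.1], "offset": [0, 0, 0], "jaw": -1},
    {"delta_rot": [0, 0, -0.1], "offset": [0, 0, 0], "jaw": -1},
    {"delta_rot": [0, 0, -0.1], "offset": [0, 0, 0], "jaw": -1},
  ],
)

```text
t: 5.1
ee_pos: [0.5031, -0.2827, 0.147]
tcp_rot: [0.877, 0.481, -0.0, -0.001]
force: [-0.1, 0.1, -0.4]
width: 0.0704
finger_force: 0.0
```

```bash
python3 - <<'E'
from h import *
np.set_printoptions(precision=4,suppress=True)
K,T=cam('wrist');a=snap('wrist','e.png');s=manip.observe()
for r in manip.pinpoint('wrist','block')[:2]: print('  ',round(r['p'],2),np.round(r['centre'],1),ray(K,T,r['centre'],0))
v=a[:,:,::-1].copy()
Q=np.array([[502.8066,-251.0461],[534.2777,-271.6408],[570.8824,-215.7043],[539.4114,-195.1096]])/1000
for q in Q: cv2.drawMarker(v,tuple(int(round(c)) for c in proj(K,T,[*q,.034])),(255,0,255),0,8)
cv2.imwrite('pics/f.png',cv2.resize(v,(800,600)))
print(s['t'],s['ee_pos'],s['tcp_rot'],s['width'])
E
```

```text
0.66 [250.7 126.2] [ 0.5358 -0.2318  0.    ]
5.15 [ 0.5034 -0.2824  0.1471] [ 0.8768  0.4808 -0.0002 -0.0008] 0.07465552443855192
```

View pics/f.png

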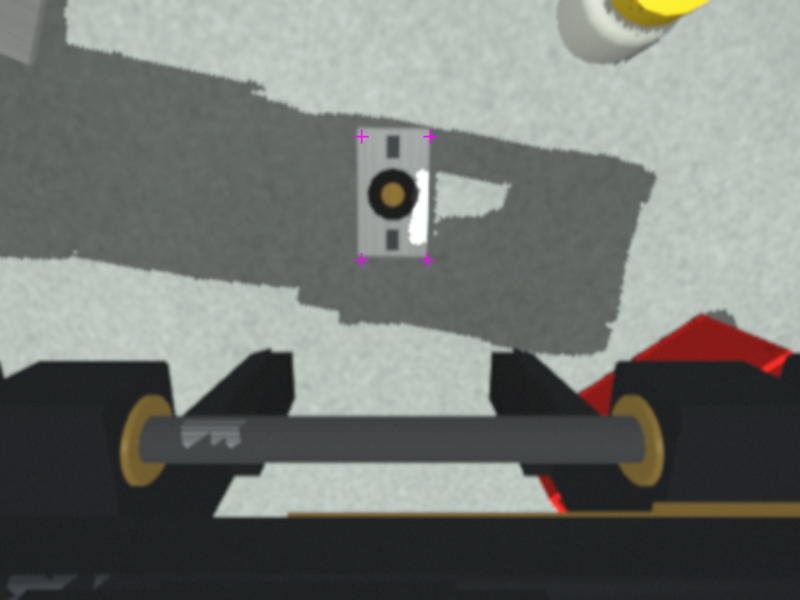

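The block fills (357–431, 127–258), squared up with the tool and laterally centred between the fingers. I'll advance, descend and grip.

play_rows(
  deltas=[
    {"delta_rot": [0, 0, 0], "offset": [2, 2.8, 0], "jaw": -1},
    {"delta_rot": [0, 0, 0], "offset": [3.5, 5, -2], "jaw": -1},
    {"delta_rot": [0, 0, 0], "offset": [3.5, 5, -5.5], "jaw": -1},
    {"delta_rot": [0, 0, 0], "offset": [3.5, 5, -9], "jaw": -1},
    {"delta_rot": [0, 0, 0], "offset": [3.5, 5, -12], "jaw": -1},
    {"delta_rot": [0, 0, 0], "offset": [3.5, 5, -13.4], "jaw": -1},
    {"delta_rot": [0, 0, 0], "offset": [3.5, 5, -13.4], "jaw": -1},
  ],
)

```text
t: 5.9
ee_pos: [0.5373, -0.2317, 0.0116]
tcp_rot: [0.877, 0.48, -0.001, -0.002]
force: [-0.0, 0.1, -0.4]
width: 0.0885
finger_force: 0.0
```

play_rows(
  deltas=[
    {"delta_rot": [0, 0, 0], "offset": [0, 0, 0], "jaw": 1},
    {"delta_rot": [0, 0, 0], "offset": [0, 0, 0], "jaw": 1},
    {"delta_rot": [0, 0, 0], "offset": [0, 0, 0], "jaw": 1},
    {"delta_rot": [0, 0, 0], "offset": [0, 0, 0], "jaw": 1},
    {"delta_rot": [0, 0, 0], "offset": [0, 0, 0], "jaw": 1},
    {"delta_rot": [0, 0, 0], "offset": [0, 0, 0], "jaw": 1},
    {"delta_rot": [0, 0, 0], "offset": [0, 0, 0], "jaw": 1},
  ],
  newtons=40,
)

```text
t: 6.6
ee_pos: [0.5382, -0.2334, 0.0138]
tcp_rot: [0.878, 0.479, -0.0, -0.0]
force: [-2.0, 1.2, 3.9]
width: 0.0397
finger_force: 40.0
```

play_rows(
  deltas=[
    {"delta_rot": [0, 0, 0], "offset": [0, 0, 3], "jaw": 1},
    {"delta_rot": [0, 0, 0], "offset": [0, 0, 7], "jaw": 1},
    {"delta_rot": [0, 0, 0.12], "offset": [0.5, 3.5, 9], "jaw": 1},
    {"delta_rot": [0, 0, 0.25], "offset": [1.2, 7.5, 9], "jaw": 1},
    {"delta_rot": [0, 0, 0.38], "offset": [2, 11.5, 9], "jaw": 1},
    {"delta_rot": [0, 0, 0.5], "offset": [2.6, 15.5, 9], "jaw": 1},
    {"delta_rot": [0, 0, 0.63], "offset": [3.3, 19.5, 9], "jaw": 1},
    {"delta_rot": [0, 0, 0.76], "offset": [4, 22.5, 9], "jaw": 1},
  ],
)

```text
t: 7.4
ee_pos: [0.5779, -0.006, 0.103]
tcp_rot: [0.635, 0.773, -0.0, -0.001]
force: [-0.2, -0.4, -2.6]
width: 0.0399
finger_force: 40.0
```

play_rows(
  deltas=[
    {"delta_rot": [0, 0, 0.1], "offset": [0.1, 1.2, 0], "jaw": 1},
    {"delta_rot": [0, 0, 0.134], "offset": [0.2, 2.3, -1], "jaw": 1},
    {"delta_rot": [0, 0, 0.134], "offset": [0.2, 2.3, -2], "jaw": 1},
    {"delta_rot": [0, 0, 0.134], "offset": [0.2, 2.3, -2], "jaw": 1},
    {"delta_rot": [0, 0, 0.134], "offset": [0.2, 2.3, -2], "jaw": 1},
  ],
)

```text
t: 7.9
ee_pos: [0.5799, 0.0136, 0.0827]
tcp_rot: [0.585, 0.811, -0.001, -0.001]
force: [0.7, -0.1, -3.7]
width: 0.0391
finger_force: 40.0
```

```bash
python3 - <<'E'
from h import *
np.set_printoptions(precision=4,suppress=True)
K,T=cam('wrist');a=snap('wrist','g.png');s=manip.observe()
th=np.radians(18.42);X=np.array([np.cos(th),np.sin(th),0]);Y=np.array([-np.sin(th),np.cos(th),0]);O=np.array([.5774,.0221,0])
for q,p in [('stop_face',(0,.04,.039)),('scale_mid',(.05,.055,.048))]:
    w=O+X*p[0]+Y*p[1]+[0,0,p[2]]
    for r in manip.pinpoint('wrist',q)[:1]: e=ray(K,T,r['centre'],p[2])-w;print(q,round(r['p'],2),r['centre'],'err x,y',e@X,e@Y)
v=a[:,:,::-1].copy()
for p in [(-60,130,12),(60,130,12),(-60,0,12),(60,0,12),(-22,40,54),(22,40,54),(-38.5,57.5,16),(38.5,57.5,16)]:
    w=O+(X*p[0]+Y*p[1]+np.array([0,0,p[2]]))/1000
    cv2.drawMarker(v,tuple(int(round(c)) for c in proj(K,T,w)),(255,0,255),0,8)
cv2.imwrite('pics/i.png',cv2.resize(v,(800,600)))
q=s['tcp_rot'];print(s['t'],s['ee_pos'],np.degrees(2*np.arctan2(q[1],q[0]))-90,s['force'],s['width'],s['finger_force'])
d=s['ee_pos']-O;print('fix',d@X,d@Y)
E
```

```text
stop_face 0.57 [245.5, 145.4] err x,y -0.0026816427853407114 0.0011020075259399217
scale_mid 0.64 [334.0, 120.7] err x,y 0.0003687204563043372 0.0013751408400396032
7.95 [0.5804 0.0135 0.0833] 18.373631265699245 [ 0.0059  0.0913 -3.7186] 0.03917551160876369 39.99928593635559
fix 8.701472124598725e-05 -0.009136399582266896
```

View pics/i.png

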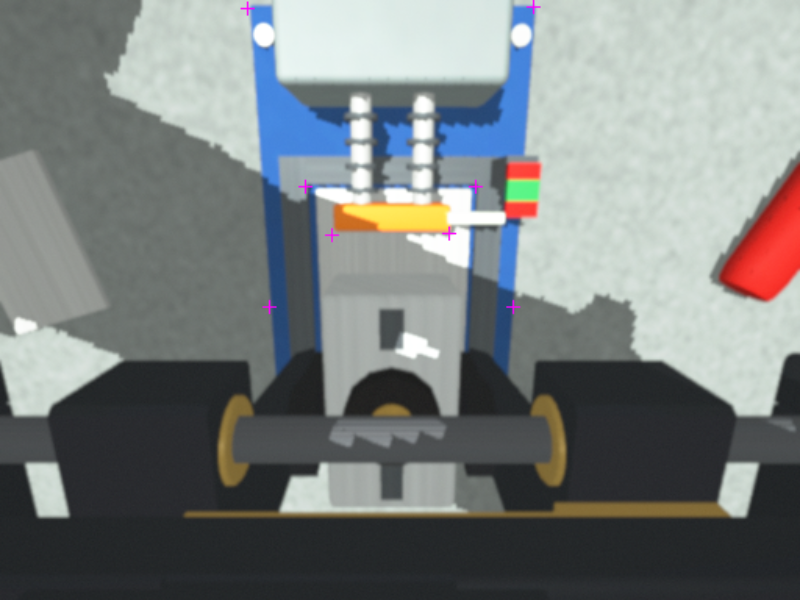

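The view shows the block end centred at x≈392, in line with the stop (333–451, centre 392), with a gap before the stop. I'll lower it onto the plate.

play_rows(
  deltas=[
    {"delta_rot": [0, 0, 0], "offset": [0, 0, -2], "jaw": 1},
    {"delta_rot": [0, 0, 0], "offset": [0, 0, -3.5], "jaw": 1},
    {"delta_rot": [0, 0, 0], "offset": [0, 0, -4.5], "jaw": 1},
    {"delta_rot": [0, 0, 0], "offset": [0, 0, -4.8], "jaw": 1},
    {"delta_rot": [0, 0, 0], "offset": [0, 0, -4.9], "jaw": 1},
    {"delta_rot": [0, 0, 0], "offset": [0, 0, -4.9], "jaw": 1},
  ],
)

```text
t: 8.65
ee_pos: [0.5809, 0.0144, 0.035]
tcp_rot: [0.584, 0.812, 0.0, 0.0]
force: [-0.2, 0.1, -2.4]
width: 0.0399
finger_force: 40.0
```

play_rows(
  deltas=[
    {"delta_rot": [0, 0, 0], "offset": [0, 0, -0.1], "jaw": 1},
    {"delta_rot": [0, 0, 0], "offset": [0, 0, -0.1], "jaw": 1},
  ],
)

```text
t: 8.85
ee_pos: [0.5809, 0.0144, 0.0342]
tcp_rot: [0.584, 0.812, 0.0, 0.0]
force: [0.7, 1.2, -3.5]
width: 0.0398
finger_force: 40.0
```

play_rows(
  deltas=[
    {"delta_rot": [0, 0, 0], "offset": [0, 0, -0.1], "jaw": 1},
    {"delta_rot": [0, 0, 0], "offset": [0, 0, -0.2], "jaw": 1},
    {"delta_rot": [0, 0, 0], "offset": [0, 0, -0.2], "jaw": 1},
  ],
)

```text
t: 9.15
ee_pos: [0.5807, 0.0144, 0.0319]
tcp_rot: [0.584, 0.812, 0.0, 0.0]
force: [1.3, -0.0, -1.8]
width: 0.04
finger_force: 40.0
```

play_rows(
  deltas=[
    {"delta_rot": [0, 0, 0], "offset": [0, 0, -0.1], "jaw": 1},
    {"delta_rot": [0, 0, 0], "offset": [0, 0, -0.1], "jaw": 1},
  ],
)

```text
t: 9.35
ee_pos: [0.5808, 0.0144, 0.0318]
tcp_rot: [0.584, 0.812, -0.0, 0.0]
force: [-4.4, 0.3, 8.1]
width: 0.0399
finger_force: 40.0
```

play_rows(
  deltas=[
    {"delta_rot": [0, 0, 0], "offset": [0, 0, 0.1], "jaw": 1},
    {"delta_rot": [0, 0, 0], "offset": [-0.1, 0.3, 0.1], "jaw": 1},
    {"delta_rot": [0, 0, 0], "offset": [-0.2, 0.6, 0.1], "jaw": 1},
    {"delta_rot": [0, 0, 0], "offset": [-0.32, 0.95, 0.1], "jaw": 1},
    {"delta_rot": [0, 0, 0], "offset": [-0.4, 1.2, 0.1], "jaw": 1},
    {"delta_rot": [0, 0, 0], "offset": [-0.48, 1.42, 0.1], "jaw": 1},
    {"delta_rot": [0, 0, 0], "offset": [-0.48, 1.42, 0.1], "jaw": 1},
    {"delta_rot": [0, 0, 0], "offset": [-0.48, 1.42, 0.1], "jaw": 1},
  ],
)

```text
t: 10.15
ee_pos: [0.5759, 0.0288, 0.0319]
tcp_rot: [0.584, 0.812, 0.0, 0.0]
force: [1.1, -0.0, 0.3]
width: 0.0394
finger_force: 40.0
```

```bash
python3 - <<'E'
from h import *
np.set_printoptions(precision=4,suppress=True)
a=snap('wrist','j.png')
cv2.imwrite('pics/k.png',cv2.resize(a[60:260,120:400,::-1],(784,560)))
Y=np.array([-.316,.949,0]);X=np.array([.949,.316,0]);F=[]
for i in range(4):
    s=manip.observe();F.append([s['force']@X,s['force']@Y,s['force'][2]]);manip.read_camera('wrist')
d=s['ee_pos']-np.array([.5774,.0221,0]);print(np.array(F),d@X,d@Y,s['ee_pos'],s['t'])
E
```

```text
[[ 0.3804 -0.6191  0.4347]
 [ 0.732  -0.5917  0.4979]
 [ 0.8942 -0.6766  0.2965]
 [ 1.815  -0.747   1.2997]] 0.0007136789279647753 0.006789128004191344 [0.5759 0.0288 0.0319] 10.35
```

View pics/k.png

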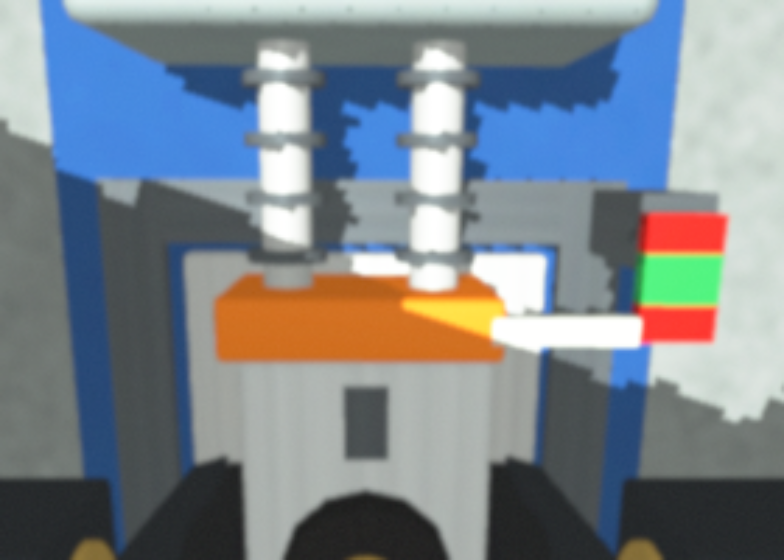

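The block's end edge has reached the stop's front edge, at row 360. It is about 1 mm off laterally, and the pointer is still low in the near red zone. I'll push on.

play_rows(
  deltas=[
    {"delta_rot": [0, 0, 0], "offset": [-0.06, 0.19, 0], "jaw": 1},
    {"delta_rot": [0, 0, 0], "offset": [-0.13, 0.38, 0], "jaw": 1},
    {"delta_rot": [0, 0, 0], "offset": [-0.16, 0.48, 0], "jaw": 1},
    {"delta_rot": [0, 0, 0], "offset": [-0.16, 0.48, 0], "jaw": 1},
  ],
)

```text
t: 10.8
ee_pos: [0.5747, 0.0326, 0.0319]
tcp_rot: [0.584, 0.812, -0.0, 0.001]
force: [2.2, -5.7, -0.2]
width: 0.0397
finger_force: 40.0
```

```bash
cat > f.py <<'E'
from h import *
import sys
np.set_printoptions(precision=4,suppress=True)
Y=np.array([-.316,.949,0]);X=np.array([.949,.316,0]);F=[]
for i in range(5):
    s=manip.observe();F.append([s['force']@X,s['force']@Y,s['force'][2]]);a=manip.read_camera('wrist')
cv2.imwrite('pics/'+sys.argv[1],cv2.resize(a[60:260,120:400,::-1],(784,560)))
d=s['ee_pos']-np.array([.5774,.0221,0]);print(np.mean(F,0),np.std(F,0),d@X,d@Y,s['ee_pos'],s['t'])
E
python3 f.py l.png
```

```text
[ 0.523  -5.8078 -0.4446] [0.5237 0.2072 0.3017] 0.0007336237195778475 0.010867088714169436 [0.5747 0.0326 0.0319] 11.0
```

play_rows(
  deltas=[
    {"delta_rot": [0, 0, 0], "offset": [-0.06, 0.17, 0], "jaw": 1},
    {"delta_rot": [0, 0, 0], "offset": [-0.12, 0.36, 0], "jaw": 1},
    {"delta_rot": [0, 0, 0], "offset": [-0.12, 0.36, 0], "jaw": 1},
    {"delta_rot": [0, 0, 0], "offset": [-0.12, 0.36, 0], "jaw": 1},
  ],
)

```text
t: 11.45
ee_pos: [0.5736, 0.0358, 0.0319]
tcp_rot: [0.584, 0.812, -0.0, 0.001]
force: [1.9, -6.4, -1.1]
width: 0.0395
finger_force: 40.0
```

```bash
python3 f.py m.png
```

```text
[ 0.3461 -7.4899 -1.4357] [0.6729 0.452  0.4636] 0.0007049106326304619 0.014169942845046904 [0.5736 0.0358 0.0319] 11.65
```

View pics/m.png

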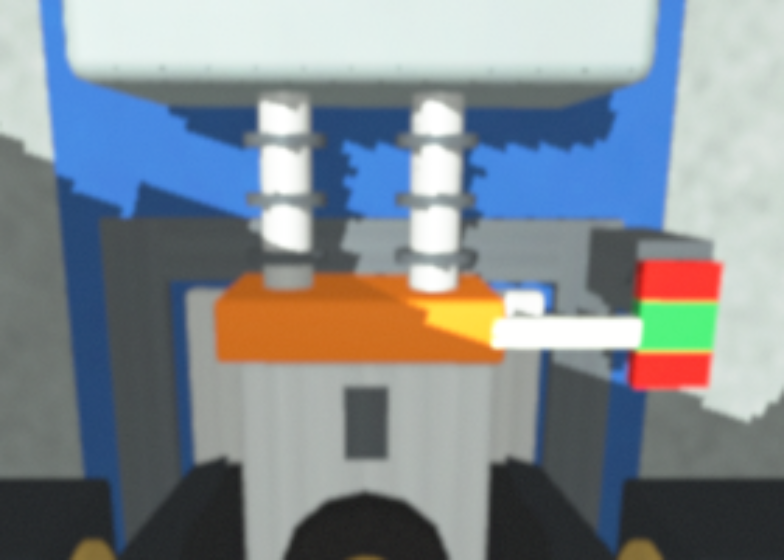

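The pointer is at row ~332 with the green zone spanning 300–352 (middle 326), so it sits about 1 mm short of the middle at 7.5 N. I'll nudge it slightly, hold, and hand in.

play_rows(
  deltas=[
    {"delta_rot": [0, 0, 0], "offset": [-0.02, 0.06, 0], "jaw": 1},
    {"delta_rot": [0, 0, 0], "offset": [-0.02, 0.06, 0], "jaw": 1},
    {"delta_rot": [0, 0, 0], "offset": [-0.02, 0.06, 0], "jaw": 1},
    {"delta_rot": [0, 0, 0], "offset": [-0.02, 0.06, 0], "jaw": 1},
    {"delta_rot": [0, 0, 0], "offset": [-0.02, 0.06, 0], "jaw": 1},
  ],
)

```text
t: 12.2
ee_pos: [0.5735, 0.036, 0.0319]
tcp_rot: [0.584, 0.812, -0.0, 0.001]
force: [3.2, -8.5, -1.1]
width: 0.0395
finger_force: 40.0
```

```bash
python3 f.py n.png; python3 -c "
from plant import manip
print(manip.close_job())"
```

```text
[ 0.2749 -8.6786 -1.5403] [0.1347 0.5583 0.474 ] 0.0007289591894375129 0.01442664895426576 [0.5735 0.036  0.0319] 12.4
the job is handed in; nothing more can be done
None
```

The job is handed in, though the hand-in call gave no verdict: the plate is pressed down (fingertips bottomed at about 18 mm, 24 N), and the block stands on it about 1 mm off centre, held against the stop at about 8.7 N by the wrist force reading, with the pointer near the middle of the green zone.

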